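# Hold the label printer's roll guides open

### The job

I am about to drop a fresh roll into the label printer whose cover is open. First raise the print-head release lever all the way up, then pull the sprung roll guides apart until the pointer on the one guide lines up with the index tab set on the width scale, and keep holding them there: finish with the gripper still holding, as the guides spring shut when let go. Do not shift the index tab, and leave the other things on the desk where they are.

Things in the scene. Friction and masses are not known exactly. Their poses are not given: they have to be found in the camera images.
- printer: desktop label printer, fixed, light grey, 250 x 194 mm (x, y), cover folded back at its rear (from 119 mm behind the origin, leaning backward, 280 mm high). Origin: on the desk under its middle. -x is the front with the label outlet; +y, the side with lever and pointer, is turned roughly to the robot; z up. Walls of the open roll bay 85 mm high, front deck 55 mm
- head_lever (a joint): print-head release lever, a dark grey arm 50 mm long at the +y end of the print unit, hinged about the printer's y axis. rad: 0 = down, level, pointing to the printer's front; 1.40 = all the way up, nearly upright (end stop). Starts within 0.15 of down, moves against light friction (about 2 N at its end), stays where it is left. The print head lifts with it
- lever_pivot (a point): the lever's hinge axis, at its middle: 60 mm in front of the printer's origin, 87 mm to +y, 104 mm above the desk
- lever_grip (a point): centre of the barrel-shaped finger knob at the lever's end, 44 mm from the pivot; the knob is 12 mm thick and 15 mm wide along the printer's y, its ends domed. Can be pinched from above across its width, and turns between the fingers about that line. When down, over 40 mm are free under it and about 15 mm to a thin steel cheek inward, near the pivot only
- pointer_guide (a joint): roll guide on the printer's +y side: an upright plate 8 mm thick, facing along y, with a hub for the roll's core on its inner face and a pointer arm towards the print unit. m: 0 = sprung shut, grows as it slides outward (printer's +y), end stop 0.036. Springs pull it back, 4 N when shut to 8 N fully open
- pointer_guide_grip (a point): in the upright tab on top of the pointer guide (when shut, 42 mm behind the printer's origin and 29 mm to +y). Tab 30 mm wide (printer's x), 8 mm thick (printer's y), top 14 mm above this point, 130 mm above the desk. Can be pinched from above across its thickness; 50 mm are free between the two guides when shut; their hubs reach no higher than 88 mm above the desk
- plain_guide (a joint): the opposite roll guide, a mirror image without a pointer. It is geared to the pointer guide: whatever one slides outward, the other slides outward as much (m, 0 = shut). Holding either one holds both
- plain_guide_grip (a point): the same point in the upright tab of the plain guide
- pointer_tip (a point): tip of the pointer guide's dark grey pointer arm, which ends just behind the width scale
- width_index (a joint): small dark index tab, 10 mm wide, that sits on the aluminium width scale on the ledge between print unit and roll bay, set for the new roll. m: the value that joint pointer_guide has when the pointer lines up with it; set between 0.016 and 0.030
- index_tip (a point): tip of the index tab, facing the pointer; lined up = the two tips have the same position along the printer's y axis
- label_roll: fresh roll of white labels, 80 mm diameter, 52 mm tall, standing on end in front of the printer's outlet; origin: centre of its underside. Leave it
- empty_core: empty cardboard core, 32 mm diameter, 52 mm tall, standing near the printer's front; origin: centre of its underside. Leave it
- screwdriver: screwdriver lying beside the printer; origin about its middle, on the table. Leave it
- marker_pen: dark marker pen 135 mm long, lying beside the printer; origin about its middle. Leave it
- mug: white mug, 80 mm diameter, 92 mm tall; origin: centre of its underside. Leave it
- stapler: black desk stapler, 145 mm long; origin: centre of its underside. Leave it
- torch: black pocket torch 135 mm long, lying; origin about its middle, on the table. Leave it
- bottle: small amber bottle, 54 mm diameter, 145 mm tall; origin: centre of its underside. Leave it

How it is judged:
On the way, in this order (a step that is already met when the one before it is completed fails the run):
1. the head release lever is raised all the way (at least 1.15 rad) (value of joint head_lever above 1.15 rad), for 0.2 s.
2. the pointer lines up with the index tab (within 4 mm), a guide held by the fingers, the lever still up (y of pointer_tip in the frame of index_tip between -0.004 and 0.004 m and (contact force between the fingers and pointer_guide above 2 N or contact force between the fingers and plain_guide above 2 N) and value of joint head_lever above 1.15 rad), for 0.5 s.
At the end, for the whole second after the job is handed in: Through the last second the pointer's tip is within 4 mm of the index tab's tip along the scale, the fingers press on one of the guides with more than 2 N, and the lever stands at 1.15 rad or more (all of step 2); the arm keeps its last pose, push and grip.
It fails at once if the index tab is shifted by more than 3 mm (distance of index_tip from where it was at the start of the episode above 0.003 m).
It fails at once if something else on the desk is shifted by more than 20 mm or knocked over (distance of any of label_roll, empty_core, screwdriver, marker_pen, mug, stapler, torch, bottle from where it was at the start of the episode above 0.02 m or angle between any of label_roll, empty_core, mug, bottle's own z axis and vertical above 0.5 rad).
It also fails if it takes over 46 s, if anything falls off the work surface, if the arm or the gripper's body presses on something with over 40 N, if the wrist force passes 120 N, or if a joint passes its speed limit or range.

### The arm

A 6-joint arm with a two-finger parallel gripper is mounted at the origin on the work surface. World frame = base frame: x ahead of the robot, y to its left, z up, the work surface at z = 0. Lengths are in m, angles in rad, forces in N, time in s.
With the tool pointing down it reaches from about 0.35 to 0.775 m from the base axis. Payload 5.5 kg.
Tool frame: the origin (TCP) lies at the very end of the fingers, on their centre line; the grasp point (between the pads) lies env.grasp_offset behind it (env.grasp_offset is the distance from the TCP to the grasp point, in m); x points along the fingers, y is the direction in which the jaws open and shut, and the axes are right-handed (so a half turn about x gives the same grasp; the last joint's range is limited). The gripper opens to 85 mm and grips with 20 to 120 N. Pads are 22 mm wide; open, the fingers measure 114 mm over their backs; the gripper's body (76 mm by 85 mm) begins 54 mm behind the grasp point. The pads swing forward as they close: fully open they stand 13 mm farther back than shut.
Start: joints at [1.04, 0.313, 0.046, 1.304, 0, 1.431], TCP at [0.219, 0.532, 0.231] pointing down, gripper open.
Joint ranges: [-2.76, 2.76], [-0.86, 1.69], [-1.03, 1.26], [-2.2, 2.34], [-1.47, 1.5], [-3.14, 3.14]. Speed limits (rad/s): [2.57, 2.57, 3.14, 3.14, 3.14, 3.14].

### API

Orientations are given as a unit quaternion [w, x, y, z].
In Python, from workcell import get_state, viewer, job, env gives the robot as it stands.
- The arm moves only by the tool send_rows, never from a script. Its argument "plan" is a list of rows, each a list of 6 numbers: the shift along the tool's x, y, z in mm, then the turn, a rotation vector about the tool's x, y, z in degrees. A call has exactly 10 rows; each row is the pose to reach, as a shift and turn from the pose commanded when the call began, along the tool's axes at that moment; what a row does not reach only later rows make up. A row lasts 1/8 s, in which the tool goes at most 62.5 mm and 10.7 degrees, less where a joint would pass 70% of its speed; a pose out of reach is approached as far as the arm can. A call with a gripper value outside its range is refused whole. "claw" is the finger opening in mm, from 0 to 85.4, set as the call begins (left out, the last holds). The fingers move at their own pace and stop on an object; "newtons" is the grip in N (left out, the last holds). Time passes only in rows, so rows that repeat a pose let the fingers close, or fill a call up. It gives the time, the measured TCP pose, the force and the opening at its end, in the units of the state.
- get_state(): the state, without advancing time (a new reading comes with each control period).
- viewer.read_camera(name): name is "side" or "top"; returns a dict with "frame" (420x560x3 uint8, blue, green, red), "mtx" (3x3 intrinsics, pixels), "rvec" (rotation vector, rad) and "tvec" (3), from world to camera coordinates, as OpenCV has them. Camera axes: x right, y down, z forward; pixel columns grow to the right and rows downward; lengths in m; the calibration is good to about 2 mm. A picture is of the moment at which its call begins. There is no depth.
- job.hand_in(): hands the job in, once; it reports no verdict.
The state is a dict: "clock": time; "joint_pos": joint angles; "qvel": joint speeds; "tau": joint torques, N m; "tcp_pos": TCP position; "orientation": TCP orientation; "wrist_force": force on the tool from outside, world axes, zero at the start; "ft_torque": the same for the moment, N m; "finger_gap": finger opening in m.
Only numpy, scipy, OpenCV 4.12 (cv2) and the standard library are available. Lean on these libraries where they do the work, as an engineer would, in place of code of your own. Each camera call takes 0.05 s, during which the arm holds its last target.

## Working session

There is one attempt and no reset: what is moved stays moved. The work goes in short steps, Python scripts to look and compute and a tool call to move; the robot and the scene stay as the last step left them, time stands still between calls to the robot, and variables do not carry over. Pictures are saved under pics/ and viewed, and the job is handed in when it is done.

Besides the shell and the picture viewer there is one more tool, called after ">>>" by a JSON object that holds its "name" and its "arguments", one argument or row to a line. send_rows: Moves the arm, as the interface text tells. Its arguments: {"type":"object","properties":{"plan":{"type":"array"},"claw":{"type":"number"},"newtons":{"type":"number"}},"required":["plan"]}

```bash
mkdir -p pics; ls; python3 - <<'E'
from workcell import get_state, viewer, job, env
import cv2
s=get_state()
for k,v in s.items(): print(k,v)
print(env.grasp_offset)
for n in("side","top"):
    r=viewer.read_camera(n); cv2.imwrite(f"pics/{n}0.png",r["frame"])
    import numpy as np
    np.savez(f"pics/{n}0.npz",**r)
    print(n,r["mtx"],r["rvec"],r["tvec"])
E
```

```text
pics
clock 0.0
joint_pos [1.04041843e+00 3.13971330e-01 4.49999011e-02 1.30360569e+00
 2.20555114e-05 1.43116691e+00]
qvel [ 1.39339650e-03  1.20827681e-04 -2.02302938e-05  7.04488073e-04
 -1.31714671e-04  1.42102008e-04]
tau [ 1.26236660e-04 -4.80628502e+01  2.98531044e+01  1.93660380e-02
  3.73982147e-06 -1.33188743e-05]
tcp_pos [0.21876814 0.53121388 0.23043397]
orientation [ 0.6934395   0.13668115  0.69386822 -0.13786523]
wrist_force [ 1.03694803  0.02175739 -0.38028478]
ft_torque [-0.00061994  0.03842257  0.01776322]
finger_gap 0.0855628116773874
0.0187
side [[398.37091063   0.         280.50471817]
 [  0.         398.37091063 208.80818808]
 [  0.           0.           1.        ]] [ 2.08016378 -0.66578695  0.32596354] [-0.47550275  0.26183056  1.15089402]
top [[442.17332601   0.         275.76966316]
 [  0.         442.17332601 207.8995385 ]
 [  0.           0.           1.        ]] [ 2.19238349 -2.13508913  0.12724905] [-0.01570366  0.55764278  1.33918013]
```

View pics/side0.png

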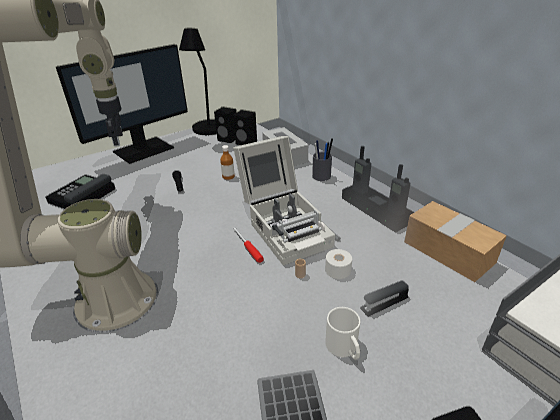

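View pics/top0.png

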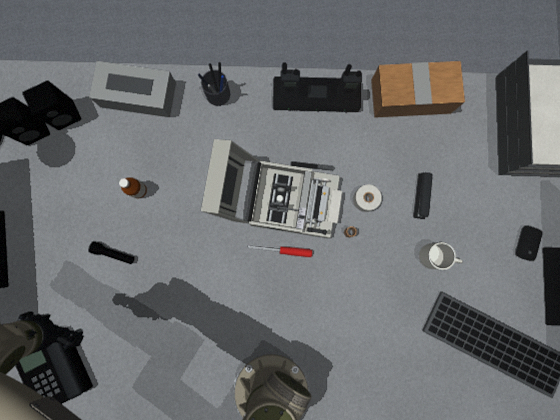

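```bash
cat > h.py <<'E'
import numpy as np, cv2
from workcell import get_state, viewer, job, env
def load(n): return dict(np.load(f"pics/{n}.npz"))
def shot(n,tag):
    r=viewer.read_camera(n); np.savez(f"pics/{n}{tag}.npz",**r); return r
def crop(r,x0,y0,x1,y1,f,out):
    im=cv2.resize(r["frame"][y0:y1,x0:x1],None,fx=f,fy=f,interpolation=cv2.INTER_CUBIC)
    cv2.imwrite(out,im)
def ray(r,uv):
    R=cv2.Rodrigues(r["rvec"])[0]; t=r["tvec"].ravel()
    p=cv2.undistortPoints(np.array([[uv]],float),r["mtx"],None)[0,0]
    return -R.T@t, R.T@np.array([p[0],p[1],1])
def onz(r,uv,z):
    c,d=ray(r,uv); return c+d*(z-c[2])/d[2]
def proj(r,P): return cv2.projectPoints(np.array(P,float).reshape(-1,3),r["rvec"],r["tvec"],r["mtx"],None)[0][:,0]
def tri(r1,u1,r2,u2):
    c1,d1=ray(r1,u1);c2,d2=ray(r2,u2)
    s=np.linalg.lstsq(np.c_[d1,-d2],c2-c1,rcond=None)[0]
    a=c1+s[0]*d1;b=c2+s[1]*d2
    return (a+b)/2,np.linalg.norm(a-b)
E
python3 - <<'E'
from h import *
crop(load("top0"),195,125,355,245,5,"pics/tc.png")
crop(load("side0"),225,125,355,275,4,"pics/sc.png")
E
```

```text
(no output)
```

View pics/tc.png

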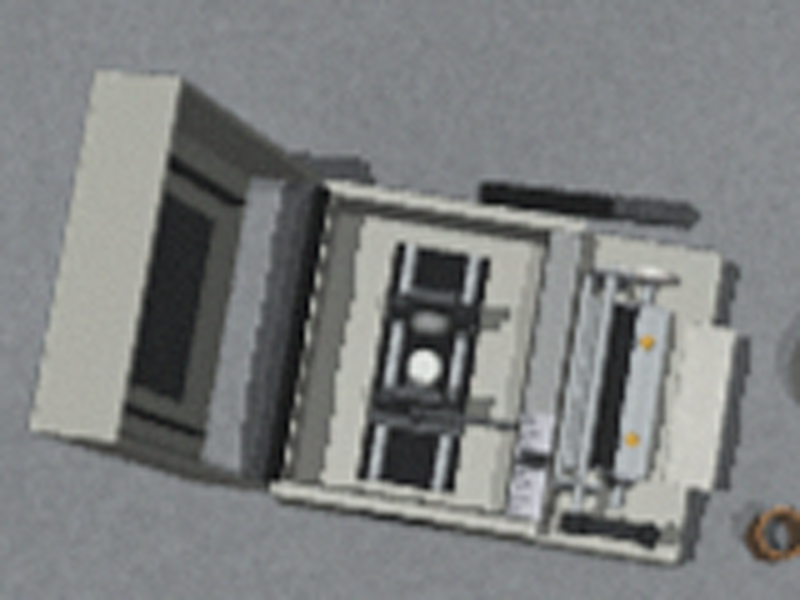

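View pics/sc.png

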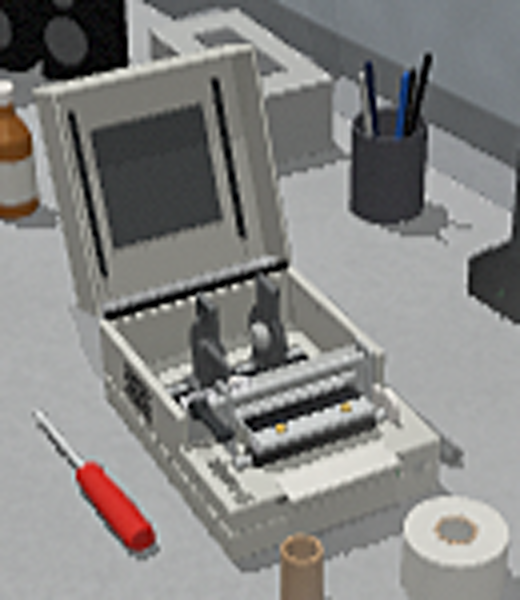

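```bash
python3 - <<'E'
from h import *
r=load("top0"); f=lambda x,y:(195+(x+.5)/5-.5,125+(y+.5)/5-.5)
P=lambda x,y,z:onz(r,f(x,y),z)
for n,x,y,z in [("rear near",272,492,.085),("near wall front",545,540,.085),("near deck",685,562,.055),("far rear",327,180,.085),("far wall fr",585,222,.085),("far deck",725,252,.055),("lever pivot",567,522,.104),("knob",655,535,.104)]:
    print(n,P(x,y,z).round(4))
print('cam',ray(r,(0,0))[0],ray(load("side0"),(0,0))[0])
E
```

```text
rear near [0.5045 0.0774 0.085 ]
near wall front [ 0.4804 -0.0852  0.085 ]
near deck [ 0.4711 -0.1722  0.055 ]
far rear [0.6941 0.0505 0.085 ]
far wall fr [ 0.6725 -0.1056  0.085 ]
far deck [ 0.6623 -0.1946  0.055 ]
lever pivot [ 0.4901 -0.0966  0.104 ]
knob [ 0.4838 -0.1481  0.104 ]
cam [4.01302433e-01 1.20518382e-03 1.39411994e+00] [-0.05651151 -0.94341483  0.8520505 ]
```

```bash
cat >> h.py <<'E'
def pose(cx,cy,a):
    R=np.array([[np.cos(a),-np.sin(a),0],[np.sin(a),np.cos(a),0],[0,0,1]])
    return lambda p: np.array([cx,cy,0])+np.array(p,float).reshape(-1,3)@R.T
E
python3 - <<'E'
from h import *
W=pose(.583,-.060,np.pi/2-.137)
pts=[(.125,.097,.085),(.125,-.097,.085),(-.125,.097,.055),(-.125,-.097,.055),(-.125,.097,0),
(-.06,.087,.104),(-.104,.087,.104),(.042-.015,.029,.130),(.042+.015,.029,.130),(.042-.015,-.029,.130),(.042+.015,-.029,.130)]
print(W(pts).round(4))
for n,b,k in(("top0",(195,125,355,245),5),("side0",(225,125,355,275),4)):
    r=load(n); im=cv2.resize(r["frame"][b[1]:b[3],b[0]:b[2]],None,fx=k,fy=k,interpolation=cv2.INTER_CUBIC)
    for i,q in enumerate(proj(r,W(pts))):
        c=tuple(int(v) for v in ((q-np.array(b[:2])+.5)*k))
        cv2.drawMarker(im,c,(0,0,255),cv2.MARKER_CROSS,9,1); cv2.putText(im,str(i),c,0,.4,(255,0,0),1)
    cv2.imwrite(f"pics/{n}ov.png",im)
E
```

```text
[[ 5.040e-01  7.710e-02  8.500e-02]
 [ 6.962e-01  5.060e-02  8.500e-02]
 [ 4.698e-01 -1.706e-01  5.500e-02]
 [ 6.620e-01 -1.971e-01  5.500e-02]
 [ 4.698e-01 -1.706e-01  0.000e+00]
 [ 4.886e-01 -1.076e-01  1.040e-01]
 [ 4.826e-01 -1.511e-01  1.040e-01]
 [ 5.580e-01 -2.930e-02  1.300e-01]
 [ 5.621e-01  4.000e-04  1.300e-01]
 [ 6.154e-01 -3.720e-02  1.300e-01]
 [ 6.195e-01 -7.500e-03  1.300e-01]]
```

View pics/top0ov.png

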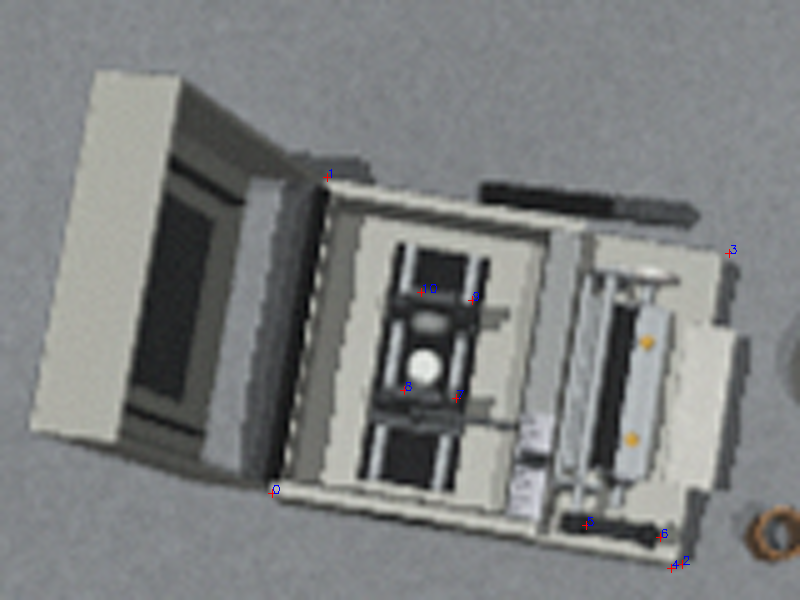

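View pics/side0ov.png

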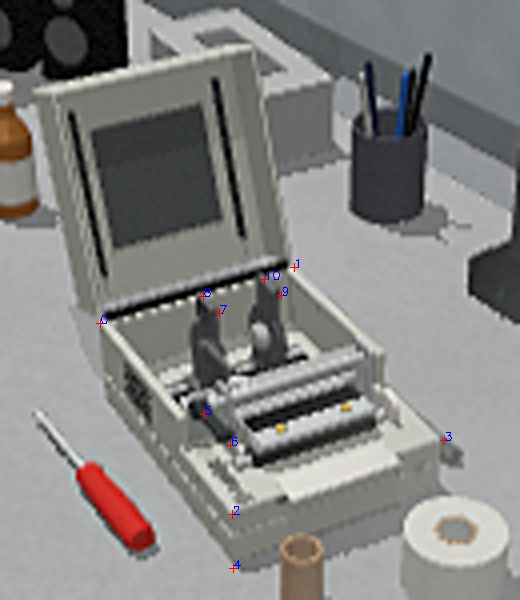

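```bash
python3 - <<'E'
from h import *
from scipy.spatial.transform import Rotation as Ro
s=get_state(); q=s["orientation"]; R=Ro.from_quat(q,scalar_first=True)
print(R.as_matrix().round(3))
a=np.pi/2-.137
for sg in(1,-1):
    y=sg*np.array([-np.sin(a),np.cos(a),0]); x=np.array([0,0,-1.]); T=Ro.from_matrix(np.c_[x,y,np.cross(x,y)])
    print(sg,(R.inv()*T).as_rotvec(degrees=True).round(2))
W=pose(.583,-.060,a)
W0=s["tcp_pos"]
for n,p in (("knob",(-.104,.087,.104)),("tab",(.042,.029,.116))):
    print(n,W(p)[0].round(4),(R.inv().apply(W(p)[0]-W0)*1000).round(1))
crop(load("top0"),300,215,345,242,16,"pics/z1.png")
crop(load("top0"),262,175,320,235,10,"pics/z2.png")
crop(load("side0"),265,190,310,250,12,"pics/z3.png")
E
```

```text
[[-0.001  0.381  0.925]
 [-0.001  0.925 -0.381]
 [-1.    -0.002 -0.   ]]
1 [-1.0454e+02 -9.0000e-02  5.0000e-02]
-1 [7.546e+01 5.000e-02 9.000e-02]
knob [ 0.4826 -0.1511  0.104 ] [ 127.2 -530.3  503.9]
tab [ 0.56   -0.0144  0.116 ] [ 115.  -374.4  523.4]
```

View pics/z1.png

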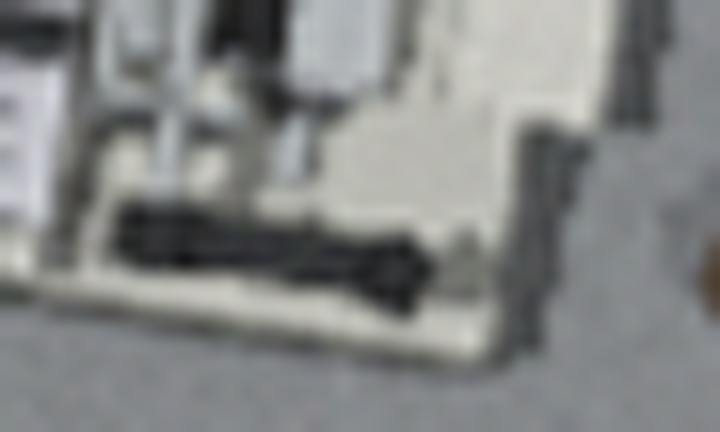

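View pics/z2.png

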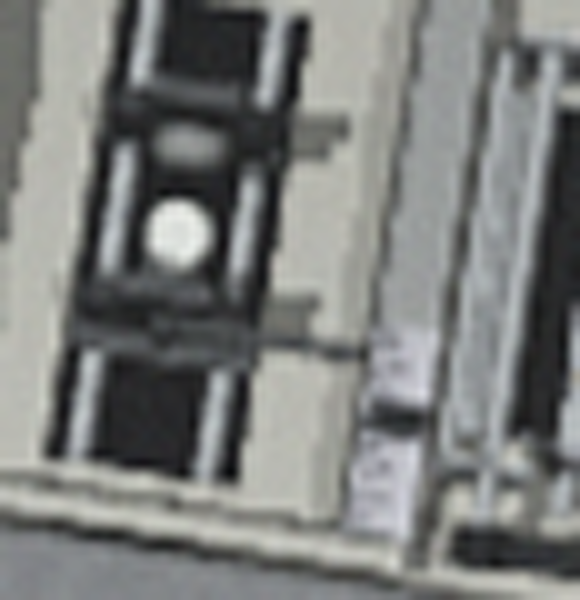

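View pics/z3.png

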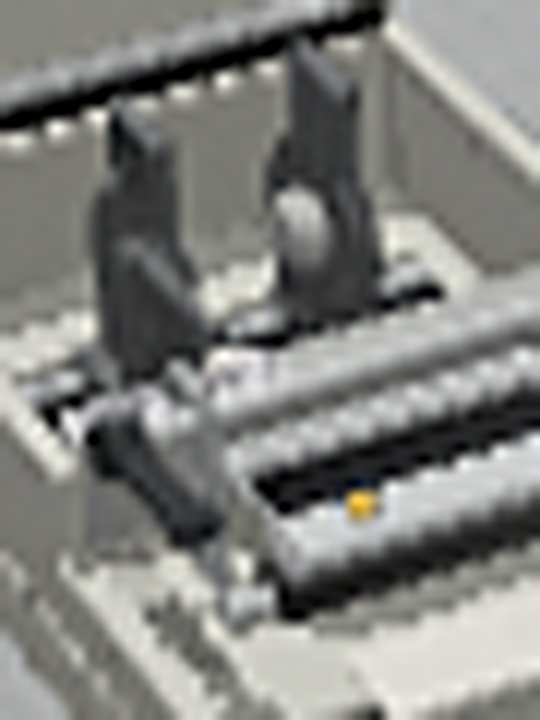

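```bash
python3 - <<'E'
from h import *
t=load("top0"); s=load("side0")
a=np.pi/2-.137
W=pose(.583,-.060,a); o=W((0,0,0))[0]; R=np.array([W((1,0,0))[0]-o,W((0,1,0))[0]-o,W((0,0,1))[0]-o])
L=lambda p:(R@(p-o)).round(4)
Z2=lambda x,y:(262+(x+.5)/10-.5,175+(y+.5)/10-.5)
Z3=lambda x,y:(265+(x+.5)/12-.5,190+(y+.5)/12-.5)
Z1=lambda x,y:(300+(x+.5)/16-.5,215+(y+.5)/16-.5)
for n,u,v in (("tab rear",Z2(130,288),Z3(118,102)),("tab front",Z2(215,298),Z3(165,138)),("plain rear",Z2(145,90),Z3(297,40)),("plain front",Z2(245,100),Z3(350,85)),("knob",Z1(405,272),Z3(195,525))):
    p,e=tri(t,u,s,v); print(n,p.round(4),e.round(4),L(p), L(onz(t,u,.13 if n!="knob" else .104)))
for z in(.085,.09,.095):print(z,"ptr tip",L(onz(t,Z2(362,352),z)),"index",L(onz(t,Z2(385,414),z)))
E
```

```text
tab rear [0.5596 0.0029 0.1322] 0.0005 [0.0592 0.0317 0.1322] [0.0593 0.0317 0.13  ]
tab front [ 0.5578 -0.0219  0.1337] 0.0018 [0.0343 0.0302 0.1337] [0.0347 0.0306 0.13  ]
plain rear [ 6.181e-01 -3.000e-04  1.323e-01] 0.0022 [ 0.064  -0.0267  0.1323] [ 0.0644 -0.026   0.13  ]
plain front [ 0.6158 -0.0292  0.1327] 0.0019 [ 0.035  -0.0283  0.1327] [ 0.0354 -0.0279  0.13  ]
knob [ 0.4831 -0.145   0.1099] 0.0011 [-0.0978  0.0873  0.1099] [-0.0986  0.0864  0.104 ]
0.085 ptr tip [-0.0112  0.0338  0.085 ] index [-0.0208  0.051   0.085 ]
0.09 ptr tip [-0.011   0.0344  0.09  ] index [-0.0206  0.0516  0.09  ]
0.095 ptr tip [-0.0108  0.035   0.095 ] index [-0.0204  0.0521  0.095 ]
```

>>> {"name": "send_rows", "arguments": {
  "plan": [
    [-10,-10,10,1.5,0,0],
    [-30,-31,30,4.5,0,0],
    [-45,-63,60,9,0,0],
    [-60,-95,90,13.5,0,0],
    [-60,-131,125,19,0,0],
    [-60,-168,160,24,0,0],
    [-60,-205,196,29.5,0,0],
    [-60,-242,231,35,0,0],
    [-60,-278,266,40,0,0],
    [-60,-315,301,45,0,0]
  ],
  "claw": 32,
  "newtons": 25
}}

```text
clock: 1.35
tcp_pos: [0.3774, 0.1236, 0.292]
orientation: [0.588, 0.394, 0.587, -0.393]
wrist_force: [0.7, 0.3, 0.3]
finger_gap: 0.032
```

```bash
cat >> h.py <<'E'
from scipy.spatial.transform import Rotation as Ro
A=np.pi/2-.137
W=pose(.5827,-.0549,A)
def need(p,ang=None):
    s=get_state(); R=Ro.from_quat(s["orientation"],scalar_first=True)
    y=-np.array([-np.sin(A),np.cos(A),0]); x=np.array([0,0,-1.]); T=Ro.from_matrix(np.c_[x,y,np.cross(x,y)])
    print(s["clock"],"tcp",s["tcp_pos"].round(4),"gap",round(s["finger_gap"],4),"F",s["wrist_force"].round(1),"J",np.array(s["joint_pos"]).round(2))
    print("shift",(R.inv().apply(np.array(p)-s["tcp_pos"])*1000).round(1),"turn",(R.inv()*T).as_rotvec(degrees=True).round(2))
E
python3 -c "
from h import *
need((.4825,-.1455,.20))"
```

```text
1.35 tcp [0.3774 0.1236 0.292 ] gap 0.032 F [0.7 0.3 0.3] J [ 0.11 -0.05 -0.23  1.39 -0.    1.29]
shift [ 92.2  -5.3 288.9] turn [ 3.022e+01  1.000e-02 -8.000e-02]
```

>>> {"name": "send_rows", "arguments": {
  "plan": [
    [0,-1,45,5,0,0],
    [0,-2,95,10,0,0],
    [0,-3,145,16,0,0],
    [10,-4,195,22,0,0],
    [30,-5,240,27,0,0],
    [50,-5,270,30,0,0],
    [72,-5,283,30.2,0,0],
    [88,-5,289,30.2,0,0],
    [92,-5,289,30.2,0,0],
    [92,-5,289,30.2,0,0]
  ]
}}

```text
clock: 2.6
tcp_pos: [0.4836, -0.1424, 0.1997]
orientation: [0.466, 0.532, 0.466, -0.532]
wrist_force: [0.1, 0.2, 1.4]
finger_gap: 0.0319
```

```bash
python3 -c "
from h import *
need((.4825,-.1455,.15))
r=shot('top',1);crop(r,240,150,380,260,5,'pics/t1.png')
r=shot('side',1);crop(r,225,100,365,275,4,'pics/s1.png')
"
```

```text
2.6 tcp [ 0.4836 -0.1424  0.1997] gap 0.0319 F [0.1 0.2 1.4] J [-0.45  0.19 -0.2   1.19  0.    1.26]
shift [49.7 -0.7  3.2] turn [ 0.28 -0.01 -0.01]
```

View pics/t1.png

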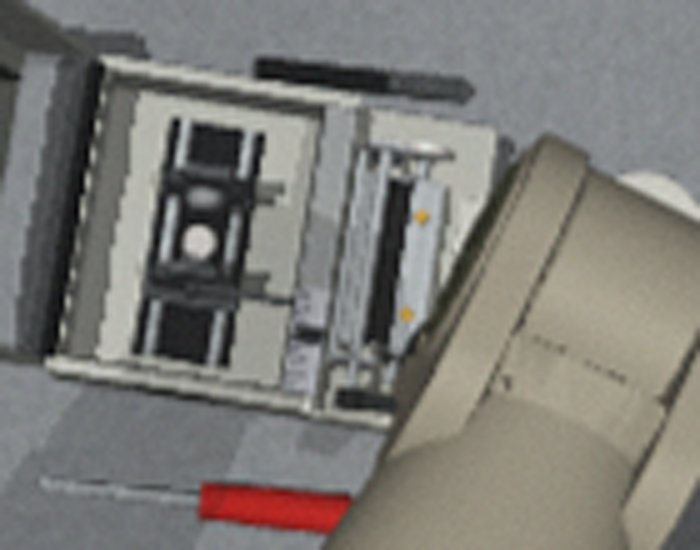

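View pics/s1.png

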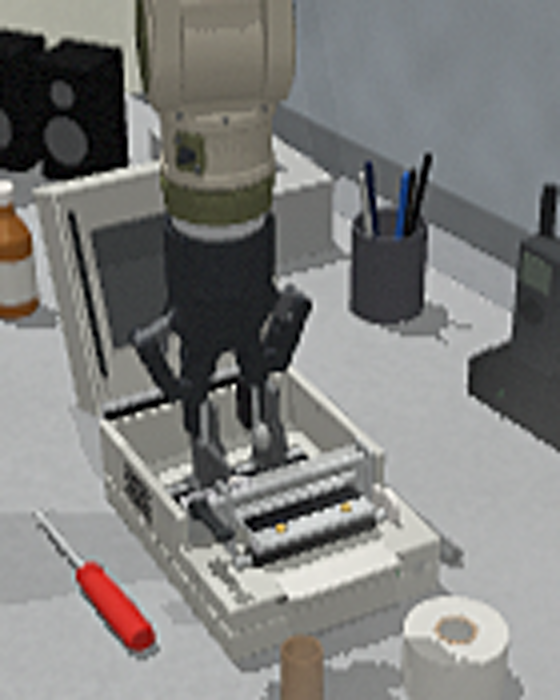

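>>> {"name": "send_rows", "arguments": {
  "plan": [
    [5,0,0,0,0,0],
    [12,0,0,0,0,0],
    [20,0,0,0,0,0],
    [28,0,0,0,0,0],
    [35,0,0,0,0,0],
    [40,0,0,0,0,0],
    [44,0,0,0,0,0],
    [46,0,0,0,0,0],
    [46,0,0,0,0,0],
    [46,0,0,0,0,0]
  ],
  "claw": 26
}}

```text
clock: 3.95
tcp_pos: [0.484, -0.143, 0.1535]
orientation: [0.466, 0.532, 0.466, -0.532]
wrist_force: [0.4, 0.2, -0.2]
finger_gap: 0.0257
```

```bash
python3 -c "
from h import *
need((.4825,-.1465,.093))
r=shot('side',2);crop(r,255,160,325,265,6,'pics/s2.png')
"
```

```text
3.95 tcp [ 0.484  -0.143   0.1535] gap 0.0257 F [ 0.4  0.2 -0.2] J [-0.45  0.22 -0.28  1.08  0.    1.26]
shift [60.5 -1.1  3.7] turn [ 0.26  0.   -0.03]
```

View pics/s2.png

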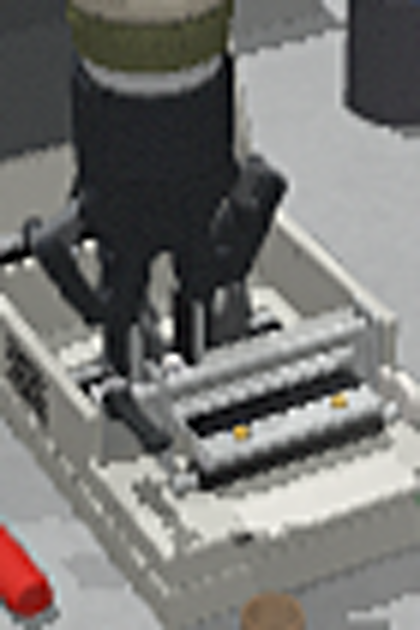

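>>> {"name": "send_rows", "arguments": {
  "plan": [
    [5,-1,3.5,0.3,0,0],
    [13,-1,3.5,0.3,0,0],
    [22,-1,3.5,0.3,0,0],
    [31,-1,3.5,0.3,0,0],
    [40,-1,3.5,0.3,0,0],
    [48,-1,3.5,0.3,0,0],
    [54,-1,3.5,0.3,0,0],
    [58,-1,3.5,0.3,0,0],
    [60,-1,3.5,0.3,0,0],
    [60,-1,3.5,0.3,0,0]
  ]
}}

```text
clock: 5.25
tcp_pos: [0.4825, -0.1463, 0.0933]
orientation: [0.464, 0.533, 0.464, -0.533]
wrist_force: [0.0, 0.5, -0.1]
finger_gap: 0.0259
```

```bash
python3 -c "
from h import *
need((.4825,-.1465,.093))
r=shot('side',3);crop(r,255,160,325,265,6,'pics/s3.png')
"
```

```text
5.25 tcp [ 0.4825 -0.1463  0.0933] gap 0.0259 F [ 0.   0.5 -0.1] J [-0.45  0.27 -0.37  0.93  0.    1.25]
shift [0.3 0.1 0.2] turn [-0.04 -0.   -0.01]
```

View pics/s3.png

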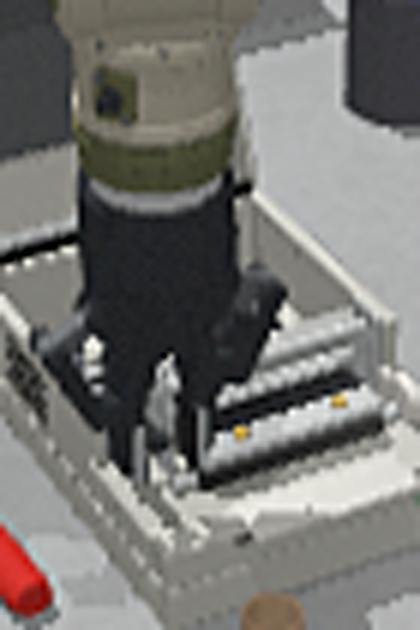

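>>> {"name": "send_rows", "arguments": {
  "plan": [
    [0,0,0,0,0,0],
    [0,0,0,0,0,0],
    [0,0,0,0,0,0],
    [0,0,0,0,0,0],
    [0,0,0,0,0,0],
    [0,0,0,0,0,0],
    [0,0,0,0,0,0],
    [0,0,0,0,0,0],
    [0,0,0,0,0,0],
    [0,0,0,0,0,0]
  ],
  "claw": 5,
  "newtons": 25
}}

```text
clock: 6.55
tcp_pos: [0.4817, -0.1463, 0.0931]
orientation: [-0.464, -0.533, -0.465, 0.534]
wrist_force: [-5.6, -0.7, 1.2]
finger_gap: 0.0136
```

```bash
python3 -c "
from h import *
need((.4825,-.1465,.093))
r=shot('side',4);crop(r,255,160,325,265,6,'pics/s4.png')
"
```

```text
6.55 tcp [ 0.4817 -0.1463  0.0931] gap 0.0136 F [-5.6 -0.7  1.2] J [-0.45  0.27 -0.37  0.93 -0.    1.25]
shift [0.1 0.9 0.1] turn [-0.05  0.01  0.08]
```

View pics/s4.png

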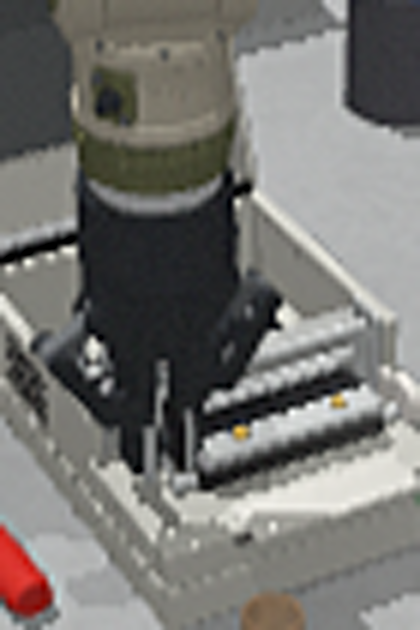

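>>> {"name": "send_rows", "arguments": {
  "plan": [
    [-2.6,0.6,-0.3,0,0,0],
    [-5.2,0.8,-0.7,0,0,0],
    [-7.8,0.8,-1.3,0,0,0],
    [-10.3,0.8,-2.1,0,0,0],
    [-12.8,0.8,-3,0,0,0],
    [-15.2,0.8,-4,0,0,0],
    [-17.6,0.8,-5.2,0,0,0],
    [-19.9,0.8,-6.6,0,0,0],
    [-22,0.8,-8,0,0,0],
    [-24.1,0.8,-9.6,0,0,0]
  ]
}}

```text
clock: 7.85
tcp_pos: [0.4829, -0.1372, 0.1166]
orientation: [-0.464, -0.532, -0.465, 0.534]
wrist_force: [-5.7, -2.3, -1.1]
finger_gap: 0.0135
```

```bash
python3 -c "
from h import *
need((.4825,-.1465,.093))
r=shot('side',5);crop(r,255,150,325,255,6,'pics/s5.png')
"
```

```text
7.85 tcp [ 0.4829 -0.1372  0.1166] gap 0.0135 F [-5.7 -2.3 -1.1] J [-0.44  0.24 -0.34  0.99 -0.    1.27]
shift [23.6  1.   9.3] turn [-0.08  0.07  0.2 ]
```

View pics/s5.png

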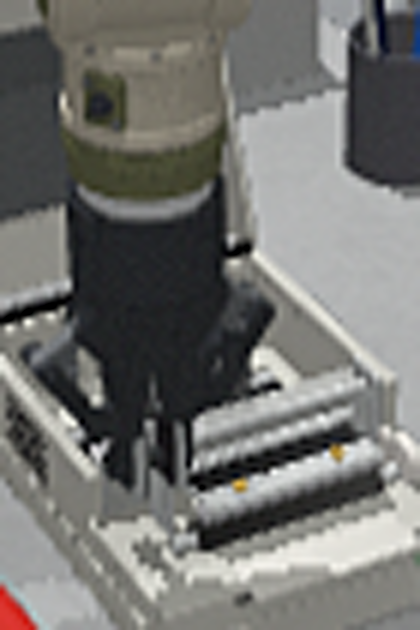

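>>> {"name": "send_rows", "arguments": {
  "plan": [
    [-2.6,0.2,-2.3,0,0,0],
    [-5.1,0.4,-4.8,0,0,0],
    [-7.3,0.4,-7.6,0,0,0],
    [-9.4,0.4,-10.4,0,0,0],
    [-11.1,0.4,-13.5,0,0,0],
    [-12.7,0.4,-16.6,0,0,0],
    [-13.9,0.4,-19.9,0,0,0],
    [-15,0.4,-23.3,0,0,0],
    [-15.5,0.4,-26,0,0,0],
    [-15.5,0.4,-26.5,0,0,0]
  ]
}}

```text
clock: 9.15
tcp_pos: [0.4867, -0.1112, 0.1329]
orientation: [-0.464, -0.532, -0.465, 0.535]
wrist_force: [-9.8, -3.7, 6.2]
finger_gap: 0.0137
```

```bash
python3 -c "
from h import *
need((.4825,-.1465,.093))
r=shot('side',6);crop(r,255,150,325,255,6,'pics/s6.png')
"
```

```text
9.15 tcp [ 0.4867 -0.1112  0.1329] gap 0.0137 F [-9.8 -3.7  6.2] J [-0.38  0.22 -0.32  1.03 -0.    1.33]
shift [40.   0.9 35.4] turn [-0.08  0.13  0.19]
```

View pics/s6.png

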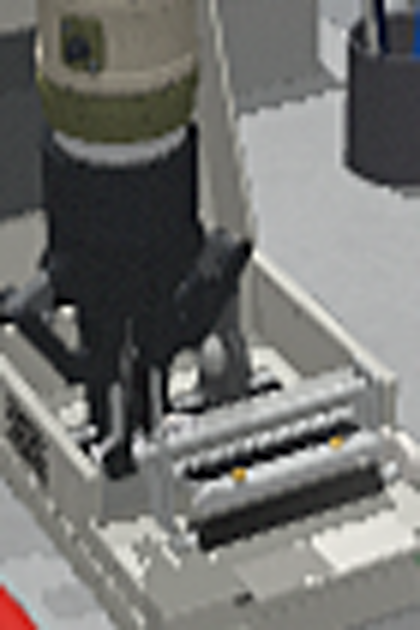

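>>> {"name": "send_rows", "arguments": {
  "plan": [
    [0,0,0,0,0,0],
    [0,0,0,0,0,0],
    [0,0,0,0,0,0],
    [0,0,0,0,0,0],
    [-4,0,0,0,0,0],
    [-12,0,0,0,0,0],
    [-24,0,0,0,0,0],
    [-40,0,0,0,0,0],
    [-60,0,0,0,0,0],
    [-80,0,0,0,0,0]
  ],
  "claw": 26
}}

```text
clock: 10.45
tcp_pos: [0.4887, -0.1107, 0.2145]
orientation: [0.465, 0.533, 0.464, -0.533]
wrist_force: [0.7, 0.1, 0.0]
finger_gap: 0.0261
```

```bash
python3 -c "
from h import *
print('tab',W((.042,.029,.097)))
need(W((.042,.029,.185))[0])
r=shot('side',7);crop(r,255,150,325,255,6,'pics/s7.png')
r=shot('top',7);crop(r,240,150,380,260,5,'pics/t7.png')
"
```

```text
tab [[ 0.55970774 -0.00933295  0.097     ]]
10.45 tcp [ 0.4887 -0.1107  0.2145] gap 0.0261 F [0.7 0.1 0. ] J [-0.38  0.18 -0.18  1.22  0.    1.33]
shift [  29.5   56.4 -110.2] turn [-0.04  0.01 -0.06]
```

View pics/s7.png

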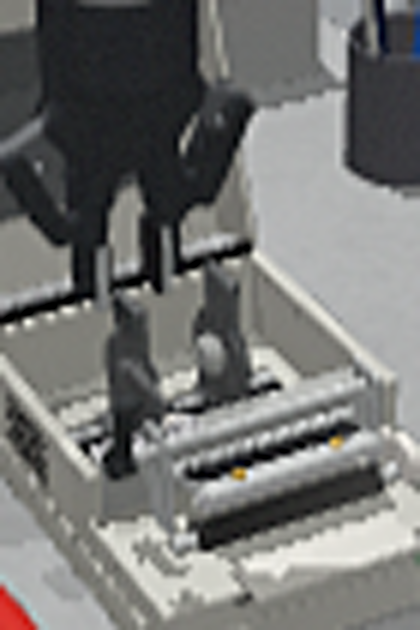

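View pics/t7.png

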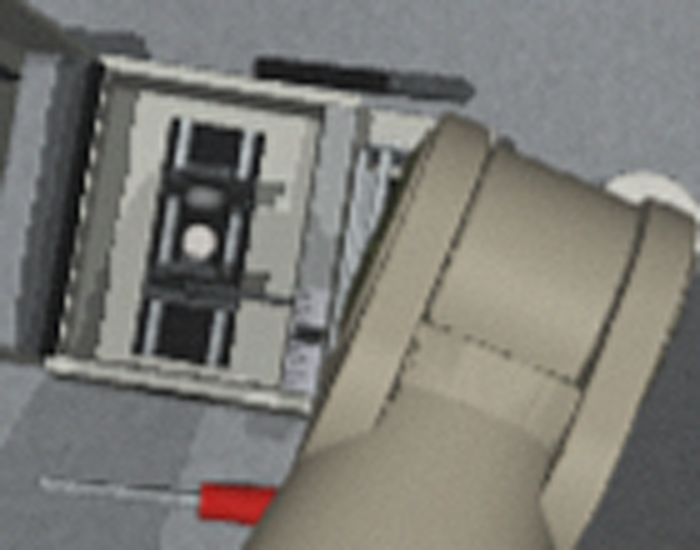

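>>> {"name": "send_rows", "arguments": {
  "plan": [
    [0,4,-9,0,0,0],
    [0,12,-24,0,0,0],
    [0,21,-42,0,0,0],
    [0,31,-60,0,0,0],
    [0,40,-78,0,0,0],
    [0,48,-94,0,0,0],
    [0,54,-105,0,0,0],
    [10,56.5,-110,0,0,0],
    [22,56.5,-110,0,0,0],
    [29,56.5,-110,0,0,0]
  ]
}}

```text
clock: 11.8
tcp_pos: [0.5587, -0.0098, 0.1824]
orientation: [-0.464, -0.533, -0.465, 0.534]
wrist_force: [-0.0, -0.3, -0.2]
finger_gap: 0.0259
```

```bash
python3 -c "
from h import *
need(W((.042,.029,.100))[0])
r=shot('side',8);crop(r,255,130,325,235,6,'pics/s8.png')
print('lever tops at 1.1,1.2,1.3,1.4:',[(((proj(r,W((-.06-.044*np.cos(a),.087,.104+.044*np.sin(a))))[0])-[255,130])*6).round(0) for a in (.6,1.1,1.2,1.3,1.4)])
r=shot('top',8);crop(r,240,150,380,260,5,'pics/t8.png')
print('lever top:',[(((proj(r,W((-.06-.044*np.cos(a),.087,.104+.044*np.sin(a))))[0])-[240,150])*5).round(0) for a in (.6,1.1,1.2,1.3,1.4)])
"
```

```text
11.8 tcp [ 0.5587 -0.0098  0.1824] gap 0.0259 F [-0.  -0.3 -0.2] J [-0.16  0.3  -0.09  1.18 -0.    1.55]
shift [82.4  1.1 -0.6] turn [-0.08  0.    0.11]
lever tops at 1.1,1.2,1.3,1.4: [array([148., 583.]), array([133., 544.]), array([129., 537.]), array([125., 530.]), array([122., 524.])]
lever top: [array([416., 406.]), array([390., 399.]), array([384., 398.]), array([377., 397.]), array([369., 395.])]
```

View pics/s8.png

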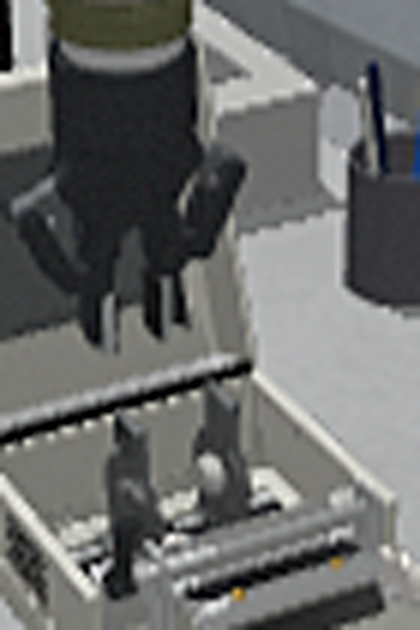

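View pics/t8.png

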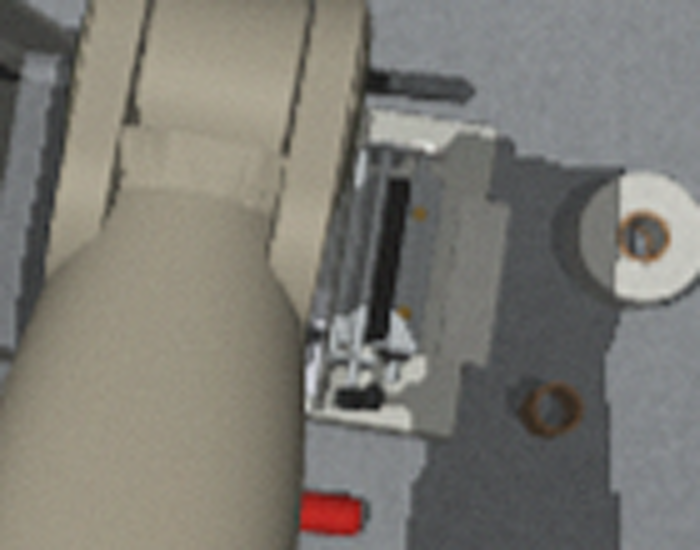

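```bash
python3 - <<'E'
from h import *
acc=sum(load(f"top{i}")["frame"].astype(float).mean(2) for i in (0,))
print(acc[203:222,288:306].astype(int))
t=load("top0");crop(t,285,200,310,230,20,"pics/z4.png")
a=load("top7");crop(a,285,200,310,230,20,"pics/z5.png")
E
```

```text
[[ 41 167 188 185 185 184 182 182 159 153 155 101 150 160 157 156 152 157]
 [ 64 133 147 148 141 139 175 183 161 152 156 100 144 159 153 154 156 157]
 [ 74 106 109 106 103 104 165 181 159 154 157  94 143 158 156 157 154 164]
 [ 91 111 111 109 106 148 179 183 160 156 142  89 145 160 156 152 156 163]
 [ 99 107 111 109 109 171 186 186 163 153 136 108 142 164 169 168 163 163]
 [ 94  94  95  98  97 144 169 165 155 158 126 143 143 154 183 189 184 189]
 [ 90  87  80  69  79  99 113 108 113 121  90 130 144 141 181 193 194 186]
 [145 159 158 153 128 132  94  69  76  85  58 156 177 176 190 192 198 163]
 [167 187 188 188 173 176 160 134 132 130  93 152 167 146 163 188 200 142]
 [178 183 180 185 183 183 186 164 157 145 104 137 167 164 174 191 200 137]
 [186 184 181 182 182 183 183 161 156 134 121 164 168 189 195 197 200 122]
 [184 187 179 183 182 181 172 156 155 124 148 140 142 163 188 200 207 120]
 [186 183 181 181 180 182 160 154 156 110 152  90  83  97 122 137 147  98]
 [187 181 184 180 182 182 162 153 158 102 115  76  52  51  47  49  75  70]
 [189 181 181 180 183 184 162 154 156  95  88  71  56  54  52  50  73  69]
 [184 178 184 184 180 184 161 152 143  96 152 134 118  91  80  95 101  84]
 [186 184 183 182 184 170 157 154 133 106 139 135 168 169 168 180 116  93]
 [185 181 183 184 183 161 152 156 132 122 157 168 189 193 198 205 122 101]
 [184 183 183 181 183 163 154 157 116 156 171 168 145 185 197 200 120 114]]
```

View pics/z4.png

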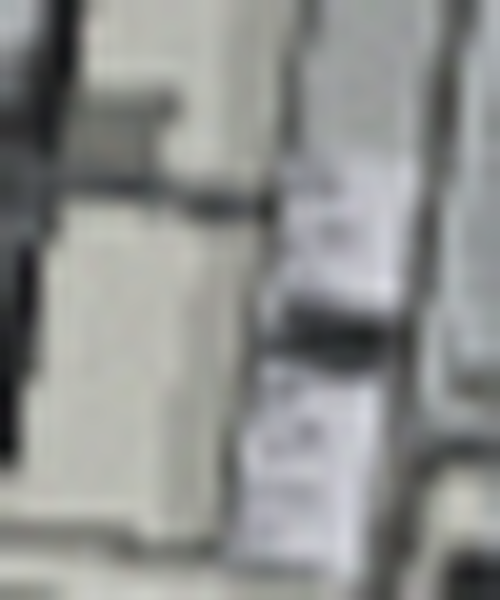

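View pics/z5.png

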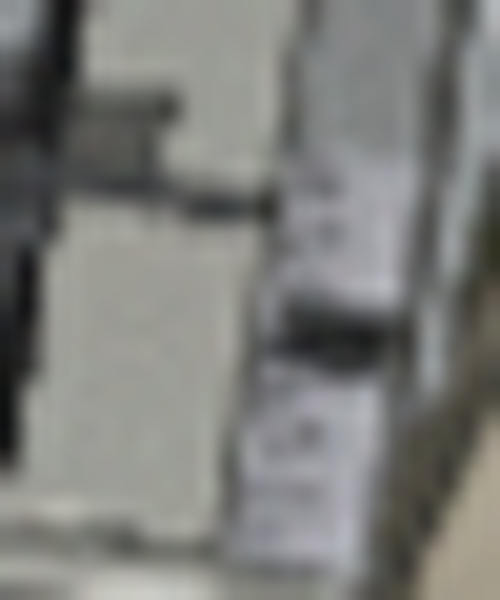

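```bash
python3 - <<'E'
from h import *
t=load("top0"); o=W((0,0,0))[0];R=np.array([W((1,0,0))[0]-o,W((0,1,0))[0]-o,[0,0,1]])
for z in(.08,.09):
  for u in((298.1,209.75),(297.8,216.75),(300,215.95)): print(z,(R@(onz(t,u,z)-o)).round(4))
E
```

```text
0.08 [-0.0174  0.0321  0.08  ]
0.08 [-0.0198  0.053   0.08  ]
0.08 [-0.0259  0.0495  0.08  ]
0.09 [-0.017   0.0332  0.09  ]
0.09 [-0.0194  0.054   0.09  ]
0.09 [-0.0255  0.0506  0.09  ]
```

>>> {"name": "send_rows", "arguments": {
  "plan": [
    [6,1,-0.5,0,0,0],
    [16,1,-0.5,0,0,0],
    [27,1,-0.5,0,0,0],
    [38,1,-0.5,0,0,0],
    [50,1,-0.5,0,0,0],
    [61,1,-0.5,0,0,0],
    [70,1,-0.5,0,0,0],
    [77,1,-0.5,0,0,0],
    [81,1,-0.5,0,0,0],
    [81,1,-0.5,0,0,0]
  ]
}}

```text
clock: 13.15
tcp_pos: [0.5606, -0.0091, 0.1027]
orientation: [-0.464, -0.533, -0.464, 0.533]
wrist_force: [-0.0, -0.5, 0.1]
finger_gap: 0.0262
```

```bash
python3 -c "
from h import *
need(W((.042,.029,.100))[0])
r=shot('side',9);crop(r,255,130,325,235,6,'pics/s9.png')
"
```

```text
13.15 tcp [ 0.5606 -0.0091  0.1027] gap 0.0262 F [-0.  -0.5  0.1] J [-0.16  0.36 -0.22  1.    0.    1.55]
shift [ 2.7 -0.9  0.3] turn [-0.04 -0.01  0.01]
```

View pics/s9.png

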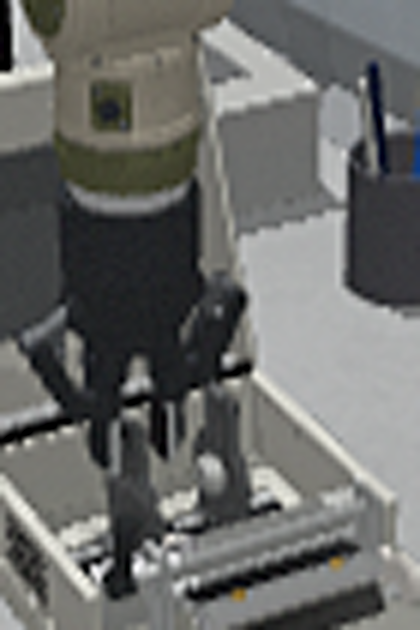

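>>> {"name": "send_rows", "arguments": {
  "plan": [
    [1,0,0,0,0,0],
    [2,0,0,0,0,0],
    [2,0,0,0,0,0],
    [2,0,0,0,0,0],
    [2,0,0,0,0,0],
    [2,0,0,0,0,0],
    [2,0,0,0,0,0],
    [2,0,0,0,0,0],
    [2,0,0,0,0,0],
    [2,0,0,0,0,0]
  ],
  "claw": 2,
  "newtons": 45
}}

```text
clock: 14.45
tcp_pos: [0.559, -0.0089, 0.1023]
orientation: [-0.464, -0.533, -0.465, 0.534]
wrist_force: [-8.3, 1.3, 11.6]
finger_gap: 0.0072
```

```bash
python3 -c "
from h import *
need(W((.042,.029,.100))[0])
r=shot('side',10);crop(r,255,130,325,235,6,'pics/s10.png')
"
```

```text
14.45 tcp [ 0.559  -0.0089  0.1023] gap 0.0072 F [-8.3  1.3 11.6] J [-0.16  0.36 -0.22  1.   -0.    1.55]
shift [2.3 0.7 0.3] turn [-0.03  0.01  0.11]
```

View pics/s10.png

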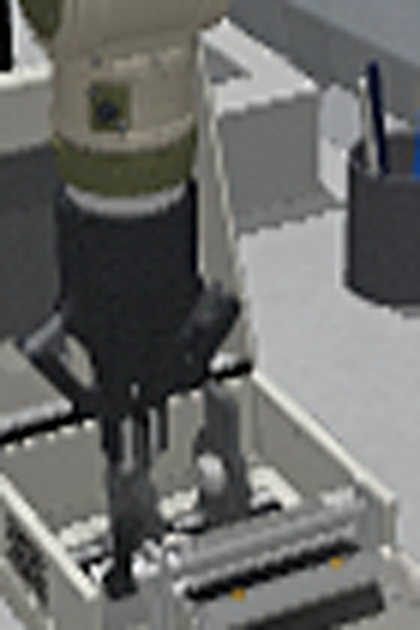

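>>> {"name": "send_rows", "arguments": {
  "plan": [
    [-2,-2,0,0,0,0],
    [-2,-5,0,0,0,0],
    [-2,-8,0,0,0,0],
    [-2,-11,0,0,0,0],
    [-2,-14,0,0,0,0],
    [-2,-17,0,0,0,0],
    [-2,-19,0,0,0,0],
    [-2,-20,0,0,0,0],
    [-2,-20,0,0,0,0],
    [-2,-20,0,0,0,0]
  ]
}}

```text
clock: 15.75
tcp_pos: [0.5416, -0.0065, 0.1025]
orientation: [0.465, 0.534, 0.464, -0.533]
wrist_force: [6.1, -0.7, -9.9]
finger_gap: 0.007
```

```bash
python3 -c "
from h import *
need(W((.042,.0473,.1023))[0])
r=shot('side',11);crop(r,255,130,325,235,6,'pics/s11.png')
r=shot('top',11);crop(r,240,150,380,260,5,'pics/t11.png')
"
```

```text
15.75 tcp [ 0.5416 -0.0065  0.1025] gap 0.007 F [ 6.1 -0.7 -9.9] J [-0.16  0.32 -0.27  0.98  0.    1.55]
shift [0.2 0.  0.3] turn [-0.04 -0.01 -0.06]
```

View pics/s11.png

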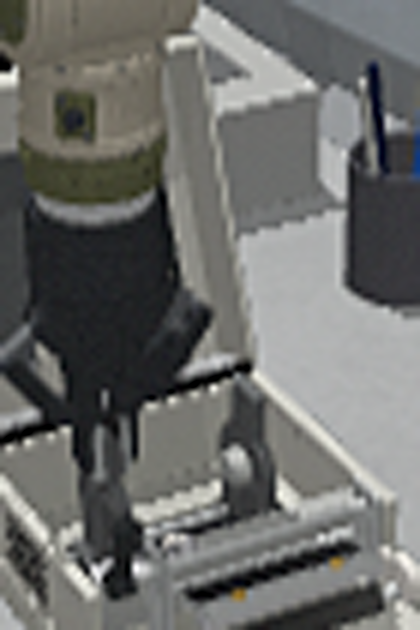

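View pics/t11.png

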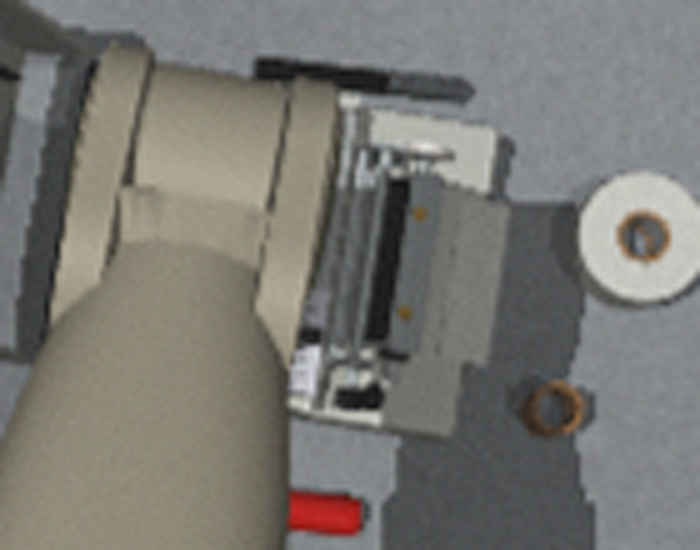

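```bash
python3 - <<'E'
from h import *
a=load("side10");b=load("side11")
ga=cv2.cvtColor(a["frame"],cv2.COLOR_BGR2GRAY);gb=cv2.cvtColor(b["frame"],cv2.COLOR_BGR2GRAY)
# plain tab, crop coords (205..240, 385..450)/6
def px(x,y):return int(255+x/6),int(130+y/6)
p0=W((.042,-.029,.118))
for i in (16,17,18,19,20): print(i,(proj(a,W((.042,-.029-i/1000,.118)))-proj(a,p0))[0].round(2))
k=6
A=cv2.resize(ga,None,fx=k,fy=k,interpolation=cv2.INTER_CUBIC);B=cv2.resize(gb,None,fx=k,fy=k,interpolation=cv2.INTER_CUBIC)
for (x0,y0,x1,y1) in((200,380,245,430),(195,385,250,515),(195,445,235,500)):
    X0,Y0,X1,Y1=[v for v in (255*6+x0,130*6+y0,255*6+x1,130*6+y1)]
    T=A[Y0:Y1,X0:X1]; S=B[Y0-40:Y1+40,X0-20:X1+70]
    m=cv2.matchTemplate(S,T,cv2.TM_CCOEFF_NORMED); _,v,_,l=cv2.minMaxLoc(m)
    print(v,((l[0]-20)/6,(l[1]-40)/6))
E
```

```text
16 [ 4.11 -1.22]
17 [ 4.37 -1.29]
18 [ 4.62 -1.37]
19 [ 4.88 -1.44]
20 [ 5.13 -1.52]
0.8880192041397095 (4.333333333333333, -1.3333333333333333)
0.886660635471344 (4.166666666666667, -1.3333333333333333)
0.9647892117500305 (4.166666666666667, -1.3333333333333333)
```

>>> {"name": "send_rows", "arguments": {
  "plan": [
    [0.5,-0.3,0,0,0,0],
    [1,-0.5,0,0,0,0],
    [1,-0.5,0,0,0,0],
    [1,-0.5,0,0,0,0],
    [1,-0.5,0,0,0,0],
    [1,-0.5,0,0,0,0],
    [1,-0.5,0,0,0,0],
    [1,-0.5,0,0,0,0],
    [1,-0.5,0,0,0,0],
    [1,-0.5,0,0,0,0]
  ]
}}

```text
clock: 17.1
tcp_pos: [0.5418, -0.0065, 0.1024]
orientation: [0.465, 0.534, 0.464, -0.533]
wrist_force: [5.8, -1.3, -4.5]
finger_gap: 0.0074
```

```bash
python3 -c "
from h import *
need(W((.042,.0473,.1023))[0])
r=shot('top',12);crop(r,285,180,345,240,10,'pics/t12.png')
r=shot('side',12);crop(r,255,130,325,235,6,'pics/s12.png')
print([(((proj(load('top12'),W((-.06-.044*np.cos(a),.087,.104+.044*np.sin(a))))[0])-[285,180])*10).round(0) for a in (1.0,1.15,1.3,1.4)])
"
```

```text
17.1 tcp [ 0.5418 -0.0065  0.1024] gap 0.0074 F [ 5.8 -1.3 -4.5] J [-0.16  0.32 -0.27  0.98  0.    1.55]
shift [ 0.1 -0.1  0.3] turn [-0.04 -0.01 -0.16]
[array([343., 502.]), array([324., 498.]), array([303., 493.]), array([289., 491.])]
```

View pics/t12.png

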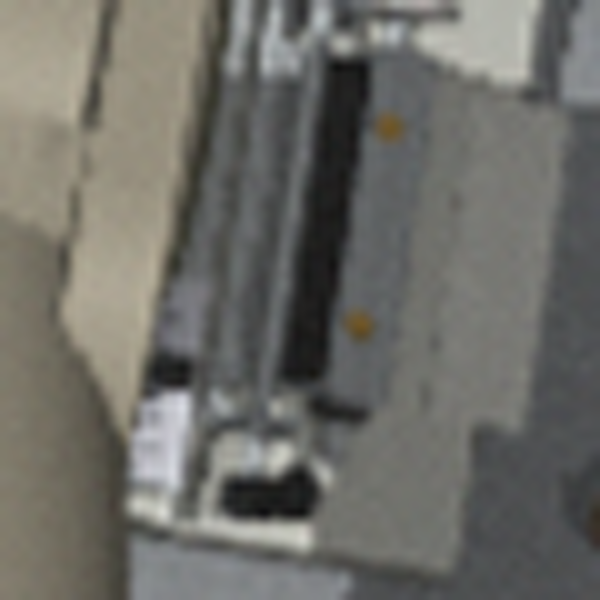

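View pics/s12.png

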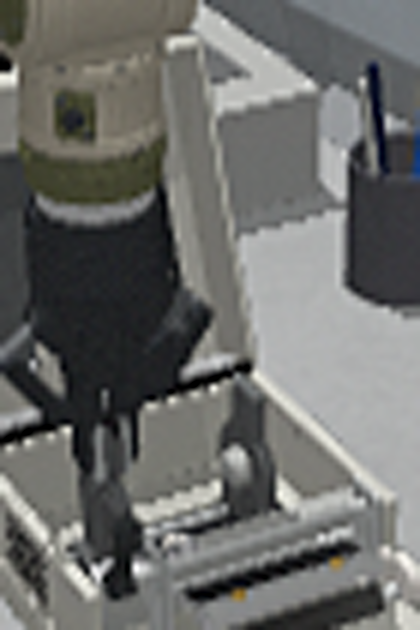

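```bash
python3 -c "
from h import *
print(job.hand_in())"
```

```text
the job is handed in; nothing more can be done
None
```

The lever is up, and the gripper is still holding the pointer guide's tab with the guides pulled apart, lined up with the index tab as far as I could measure. I handed the job in at about 17 s, and it reported no verdict.

- **Lever:** I pinched the knob and swung it up along its arc. In the last top view it stands at about 1.33 rad, above the 1.15 rad needed.
- **Guide opening:** I measured the index tab 17.6 mm (within about 1 mm) from the shut pointer in the first top picture. The arm's own position put the guide 17.6 mm open. Tracking the plain guide in the side view gave about 16.5–17 mm, and the 6 N spring pull suggested about 18–19 mm. They differ by about 2 mm, all inside the 4 mm tolerance.
- **Not checked directly:** in the final pose the arm hides the pointer's tip from the top camera and the raised print head hides it from the side. The alignment therefore rests on those measurements.
- **Last nudge:** an extra 0.5 mm outward at the end barely showed in the arm's position.
- **Holding force:** the grip is set to 45 N on the tab (finger gap 7.4 mm), and the wrist force is small.
- **Rest of the desk:** the index tab has not visibly moved in the last top view. I touched nothing else, but did not measure each object again.

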